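# Switch on a ring gauge, zero it and take the reading

### The job

Start up the ring gauge: first tip the rocker on the grey power box to on by pressing its green end down, then press the blue zero key on the white readout fully down, and only then press the green measure key fully down; all three stay as you leave them. Use fingertips only, leave the yellow clear key alone, keep the order, and do not pick up or shift the rings, micrometers and other things standing about.

Things in the scene. Friction and masses are not known exactly. Their poses are not given: they have to be found in the camera images.
- power_box: grey power box, 120 x 66 x 36 mm high, fixed to the bench, level; it may lie at any yaw. Origin at the centre of its underside, x along its length towards the green end of the rocker, z up
- rocker (a joint): tilt of the black paddle rocker on top of the power box, rad: -0.18 = red end fully down (off), +0.18 = green end fully down (on). It pivots about a level axis across the box, 48 mm above the bench, over the box's centre. It stays where it is left; it takes about 2 to 5 N near its end to tip it, then it meets a hard stop. The paddle is 80 mm long, 34 mm wide, 8 mm thick
- rocker_green (a point): point on the paddle's top face in the middle of its width, on the green patch, 30 mm from the pivot and 10 mm from the paddle's green end; about 57 mm above the bench when off, 47 mm when on. Its axes turn with the paddle
- rocker_red (a point): the same point at the paddle's red end, 30 mm the other side of the pivot
- console: white gauge readout, 200 mm wide (its y), 120 mm deep (its x), fixed to the bench, level. Flat grey key deck 34 mm above the bench on its robot side; along its far side a display hump 32 mm deep, 56 mm high, whose near face is 48 mm beyond the line of key centres. Three keys stand in a row along its y, 62 mm apart, in any order of colour. Origin at the centre of its underside, z up
- key_blue (a joint): travel of the blue zero key, m: 0 = up, 0.007 = fully down against a hard stop. It moves straight down, takes about 4 N, and stays down where it is left (latching, no spring back)
- key_blue_top (a point): centre of the top face of the blue zero key, a round cap 30 mm across in a flat black bezel 40 mm across; 48 mm above the bench when up, 41 mm when down (3 mm above its bezel)
- key_green (a joint): travel of the green measure key, m: 0 = up, 0.007 = fully down against a hard stop. It moves straight down, takes about 4 N, and stays down where it is left (latching, no spring back)
- key_green_top (a point): centre of the top face of the green measure key, a round cap 30 mm across in a flat black bezel 40 mm across; 48 mm above the bench when up, 41 mm when down (3 mm above its bezel)
- key_yellow (a joint): travel of the yellow clear key, m: 0 = up, 0.007 = fully down against a hard stop. It moves straight down, takes about 4 N, and stays down where it is left (latching, no spring back)
- key_yellow_top (a point): centre of the top face of the yellow clear key, a round cap 30 mm across in a flat black bezel 40 mm across; 48 mm above the bench when up, 41 mm when down (3 mm above its bezel)
- stage: stone measuring stage, 150 x 150 x 25 mm, fixed to the bench, level, with a short post and probe at the middle of its far edge, reaching 66 mm above the bench; the work ring and brass ring lie on it. Origin at the centre of its underside
- work_ring: steel ring, 100 mm outside, 78 mm bore, 12 mm high, lying loose on the measuring stage. Bystander. Origin at the centre of its underside
- setting_ring: small brass ring, 36 mm outside, 12 mm high, lying loose on the measuring stage. Bystander. Origin at the centre of its underside
- ring_a: steel ring, 104 mm outside, 12 mm high, lying loose on the bench to one side of the equipment. Bystander. Origin at the centre of its underside
- ring_b: second steel ring, 104 mm outside, 12 mm high, lying loose on the bench to one side of the equipment. Bystander. Origin at the centre of its underside
- micrometer_a: silver bore micrometer standing loose on its 52 mm wide foot, 165 mm high, at the back of the bench. Bystander. Origin at the centre of its underside
- micrometer_b: second silver bore micrometer standing loose on its 52 mm wide foot, 165 mm high, at the back of the bench. Bystander. Origin at the centre of its underside
- pen_cup: black pen cup, 66 mm wide, 80 mm high (135 mm with its pens), standing loose at the back of the bench. Bystander. Origin at the centre of its underside

How it is judged (in metres and radians):
On the way, in this order (a step that is already met when the one before it is completed fails the run):
1. the rocker is on, with both keys still up (value of joint rocker above 0.12 rad and value of joint each of key_blue, key_green below 0.003 m), for 0.1 s.
2. the blue key is down, with the green key still up (value of joint rocker above 0.12 rad and value of joint key_blue above 0.0055 m and value of joint key_green below 0.003 m), for 0.1 s.
3. the green key is down as well (value of joint rocker above 0.12 rad and value of joint each of key_blue, key_green above 0.0055 m), for 0.1 s.
At the end, for the whole second after the job is handed in: The rocker stands beyond +0.12 rad (green end down), the blue and green keys are each at least 5.5 mm down, the yellow key less than 3 mm down, and every loose thing is within 20 mm of where it started (all of step 3 and value of joint key_yellow below 0.003 m and distance of each of work_ring, setting_ring, ring_a, ring_b, micrometer_a, micrometer_b, pen_cup from where it was at the start of the episode below 0.02 m); the robot touches nothing.
It fails at once if the yellow key was pressed (3 mm or more) (value of joint key_yellow above 0.003 m).
It fails at once if the blue key was pressed before the rocker was on (value of joint key_blue above 0.003 m and value of joint rocker below 0.1 rad).
It fails at once if the green key was pressed before the blue key was down (value of joint key_green above 0.003 m and value of joint key_blue below 0.005 m).
It fails at once if a loose bystander was lifted, carried, knocked over or shifted by 20 mm or more (distance of any of work_ring, setting_ring, ring_a, ring_b, micrometer_a, micrometer_b, pen_cup from where it was at the start of the episode above 0.02 m or angle between any of work_ring, setting_ring, ring_a, ring_b, micrometer_a, micrometer_b, pen_cup's own z axis and vertical above 0.5 rad).
It also fails if it takes over 56 s, if anything falls off the work surface, if the arm or the gripper's body presses on something with over 40 N, if the wrist force passes 120 N, or if a joint passes its speed limit or range.

### The arm

A 6-joint arm with a two-finger parallel gripper is mounted at the origin on the work surface. World frame = base frame: x ahead of the robot, y to its left, z up, the work surface at z = 0. Lengths are in m, angles in degrees, forces in N, time in s.
With the tool pointing down it reaches from about 0.325 to 0.85 m from the base axis. Payload 15.5 kg.
Tool frame: the origin (TCP) lies midway between the tips of the shut fingers; the grasp point (between the pads) lies 19 mm behind it; z points along the fingers, y is the line along which they close (so a half turn about z gives the same grasp; the last joint's range is limited). The gripper opens to 91 mm and grips with 3 to 60 N. Pads are 32 mm wide; open, the fingers measure 118 mm over their backs; the gripper's body (76 mm by 178 mm) begins 60 mm behind the grasp point.
Start: joints at [-80.93, 28.281, 77.091, -0, 74.628, -5.472], TCP at [0.157, -0.605, 0.214] pointing down, gripper open.
Joint ranges: [-166.48, 166.48], [-47.26, 123.95], [12.59, 153.08], [-70.14, 250.14], [6.76, 159.57], [-176.63, 176.63]. Speed limits (degrees/s): [108.29, 108.29, 147.25, 172.46, 172.46, 172.46].

### API

Orientations are given as a 3x3 rotation matrix whose columns are the frame's x, y, z axes.
In Python, from bench import ctrl gives the robot as it stands. The module is installed in compiled form; this text tells all that it offers. Calls block until the motion is done:
- ctrl.goto(position, orientation): joint-space move of the TCP to a pose.
- ctrl.move_l(position, vel=0.15, ori=None, contact_N=None): straight line of the TCP; ori=None keeps the orientation; vel is the mean speed in m/s. With contact_N (N) it stops when the force on the tool has changed by that much, and returns True; else False.
- ctrl.movej(angles): joint-space move.
- ctrl.command_gripper(opening): opening from 0.0 (shut) to 1.0 (fully open); the grip force is fixed at half the most; returns when the fingers have stopped.
- ctrl.sleep(seconds).
- ctrl.ik(position, orientation): joint angles nearest the present ones, or None.
- ctrl.read_camera(name): name is "scene" or "top"; returns the picture (400x640x3 uint8, blue, green, red); there is no depth.
- ctrl.camera_params(name): a dict with "fx", "fy", "cx", "cy" (pixels), "pose" (4x4, takes a point from camera to world coordinates). Camera axes: x right, y up, looking along -z (the intrinsics and any distortion apply to the point x, -y, -z); pixel columns grow to the right and rows downward; lengths in m; the calibration is good to about 2 mm. A picture is of the moment at which its call begins. camera_params takes no time and is no camera call.
A pose or a line that the arm cannot do raises ctrl.MotionError and nothing moves.
- ctrl.sign_off(): hands the job in; it is judged then, once.
Readings, each from a call of its own:
- ctrl.current_t(): time.
- ctrl.current_q(): joint angles.
- ctrl.current_dq(): joint speeds.
- ctrl.current_effort(): joint torques, N m.
- ctrl.current_tool_pos(): TCP position.
- ctrl.current_eef_rot(): TCP orientation.
- ctrl.current_contact_force(): force on the tool from outside, world axes, zero at the start.
- ctrl.current_wrist_torque(): the same for the moment, N m.
- ctrl.current_grip_width(): opening from 0.0 (shut) to 1.0 (fully open).
- ctrl.current_grasp_force(): force on a finger pad.
Only numpy, scipy, OpenCV 4.12 (cv2) and the standard library are available. Lean on these libraries where they do the work, as an engineer would, in place of code of your own. Each camera call takes 0.05 s, during which the arm holds its last target. There are 200 camera calls.

## Working session

There is one attempt and no reset: what is moved stays moved. The work goes in short steps, each a Python script; the robot and the scene stay as the last script left them, time stands still between calls to the robot, and variables do not carry over. Pictures are saved under pics/ and viewed, at most 10 in all, crops included, and the job is handed in when it is done.

```bash
mkdir -p pics; python3 - <<'E'
from bench import ctrl
import cv2,numpy as np
for n in("scene","top"):
    cv2.imwrite(f"pics/{n}0.png",ctrl.read_camera(n)); p=ctrl.camera_params(n); print(n,{k:(np.round(v,4).tolist()) for k,v in p.items()})
E
```

```text
scene {'fx': 375.8065, 'fy': 375.8065, 'cx': 315.8436, 'cy': 204.3807, 'pose': [[-0.5047, -0.6106, 0.6102, 1.3852], [0.8632, -0.3452, 0.3685, 0.4643], [-0.0143, 0.7127, 0.7013, 0.9716], [0.0, 0.0, 0.0, 1.0]]}
top {'fx': 406.2205, 'fy': 406.2205, 'cx': 322.958, 'cy': 195.4636, 'pose': [[0.0574, 0.9716, -0.2294, 0.3762], [-0.9983, 0.0544, -0.0195, -0.0062], [-0.0064, 0.2301, 0.9731, 1.1534], [0.0, 0.0, 0.0, 1.0]]}
```

View pics/top0.png

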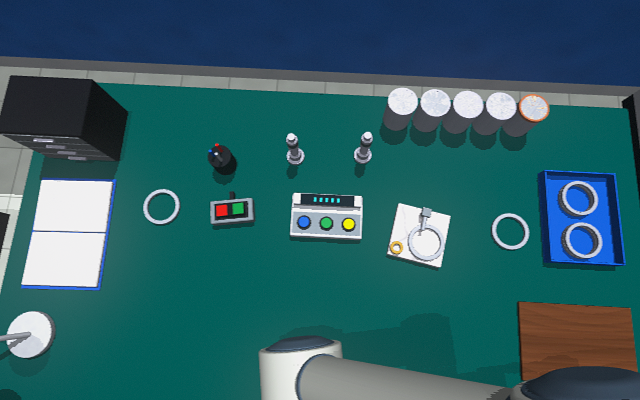

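View pics/scene0.png

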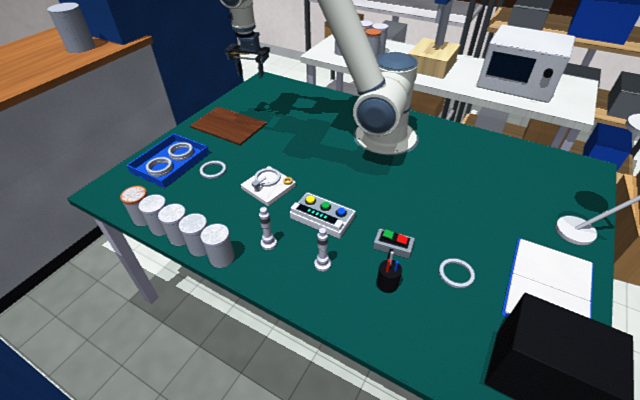

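The top view shows the power box at about (232,211), with the red patch at (222,211) and the green at (238,209). The console keys are blue (304,223), green (326,224) and yellow (348,225). I'll enlarge both views to get closer readings.

```bash
python3 - <<'E'
import cv2,numpy as np
t=cv2.imread("pics/top0.png")[180:250,205:365]; s=cv2.imread("pics/scene0.png")[180:260,285:425]
t=cv2.resize(t,None,fx=4,fy=4,interpolation=cv2.INTER_CUBIC); s=cv2.resize(s,None,fx=4,fy=4,interpolation=cv2.INTER_CUBIC)
s=cv2.copyMakeBorder(s,0,0,0,t.shape[1]-s.shape[1],0)
cv2.imwrite("pics/crop0.png",np.vstack([t,s[:310]]))
E
cat > h.py <<'E'
import cv2,numpy as np
from bench import ctrl
def ray(n,u,v,z):
    p=ctrl.camera_params(n);P=np.array(p["pose"])
    d=P[:3,:3]@np.array([(u-p["cx"])/p["fx"],-(v-p["cy"])/p["fy"],-1]);o=P[:3,3]
    return o+d*(z-o[2])/d[2]
def blob(im,box,hue,s=110,v=60):
    x0,x1,y0,y1=box;h=cv2.cvtColor(im[y0:y1,x0:x1],cv2.COLOR_BGR2HSV)
    m=((h[...,0]>=hue[0])&(h[...,0]<=hue[1])&(h[...,1]>s)&(h[...,2]>v)).astype(np.uint8)
    n,_,st,c=cv2.connectedComponentsWithStats(m);i=1+np.argmax(st[1:,4])
    return c[i]+[x0,y0],st[i,4]
E
python3 - <<'E'
from h import *
t=cv2.imread("pics/top0.png");s=cv2.imread("pics/scene0.png")
T=(208,256,195,230);K=(288,364,212,238);S=(372,418,225,258);Q=(290,358,190,220)
for nm,bt,bs,hue,z in(("red",T,S,(0,6),.046),("rgreen",T,S,(50,76),.057),("blue",K,Q,(100,125),.048),("green",K,Q,(50,76),.048),("yellow",K,Q,(22,34),.048)):
    for n,im,b in(("top",t,bt),("scene",s,bs)):
        c,a=blob(im,b,hue); print(nm,n,c.round(1),a,ray(n,*c,z).round(4))
E
```

```text
red top [221.3 210. ] 121 [0.5799 0.2959 0.046 ]
red scene [401.8 238.9] 69 [0.5803 0.2969 0.046 ]
rgreen top [237.5 208. ] 134 [0.586 0.249 0.057]
rgreen scene [388.  233.6] 81 [0.5909 0.2525 0.057 ]
blue top [303.5 221.2] 103 [0.5611 0.0654 0.048 ]
blue scene [340.8 211.2] 58 [0.5683 0.0704 0.048 ]
green top [325.9 222.4] 97 [0.561  0.0035 0.048 ]
green scene [325. 205.] 51 [0.5684 0.0084 0.048 ]
yellow top [348.3 223.6] 100 [ 0.5612 -0.0583  0.048 ]
yellow scene [309.9 199.4] 57 [ 0.5699 -0.0522  0.048 ]
```

View pics/crop0.png

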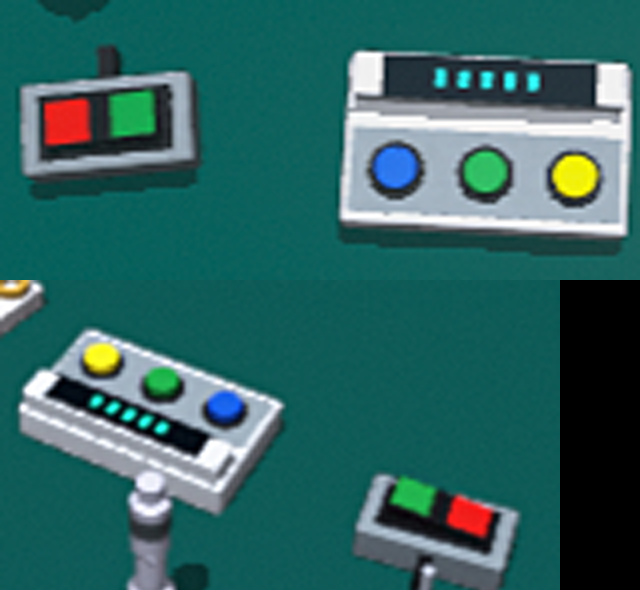

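The scene crop agrees with the top view. The caps run blue, green, yellow along -y, and the green rocker end is towards the console. Averaging the two views cancels the cap-side bias. I'll shut the gripper and do the rocker first, with a force-limited press.

```bash
cat >> h.py <<'E'
def down(ydir):
    y=np.array([*ydir,0.]);y/=np.linalg.norm(y);z=np.array([0,0,-1.])
    return np.column_stack([np.cross(y,z),y,z])
def orient(p,yd):
    R=[down(yd),down(-np.array(yd))]
    q0=np.array(ctrl.current_q());c=[(np.abs(np.array(q)-q0).max(),i) for i,q in((i,ctrl.ik(p,R[i])) for i in(0,1)) if q is not None]
    return R[min(c)[1]]
def press(x,y,zc,zmin,N):
    ctrl.move_l([x,y,zc+.012],vel=.1)
    ctrl.sleep(.3)
    hit=ctrl.move_l([x,y,zmin],vel=.015,contact_N=N)
    print("hit",hit,"z",np.round(ctrl.current_tool_pos(),4),"F",np.round(ctrl.current_contact_force(),1),"t",ctrl.current_t())
E
python3 - <<'E'
from h import *
ctrl.command_gripper(0.0)
g=np.array([.5885,.2508]);r=np.array([.580,.2964]);u=(g-r)/np.linalg.norm(g-r);piv=(g+r)/2
p=piv+.033*u;print("pivot",piv,"u",u,"p",p)
R=orient([*p,.15],u)
ctrl.goto([*p,.15],R)
press(*p,.058,.043,20)
ctrl.move_l([*p,.16],vel=.15)
E
```

```text
pivot [0.58425 0.2736 ] u [ 0.18324712 -0.98306688] p [0.59029715 0.24115879]
hit True z [0.5906 0.241  0.0474] F [-2.5 -0.7 12.1] t 7.4333
```

It stopped at z 47.4 mm, which fits the hard stop. I'll move clear towards the console and check by picture.

```bash
python3 - <<'E'
from h import *
b=[.565,.068];R=orient([*b,.15],(0,1))
ctrl.goto([*b,.15],R)
t=ctrl.read_camera("top");s=ctrl.read_camera("scene")
f=lambda i:cv2.resize(i,(600,300),interpolation=cv2.INTER_CUBIC)
cv2.imwrite("pics/c1.png",np.vstack([f(t[180:250,195:335]),f(s[195:265,300:440])]))
T=(208,256,195,230);S=(372,418,225,258)
for nm,hue,z in(("red",(0,6),.055),("rgreen",(50,76),.048)):
    for n,im,bx in(("top",t,T),("scene",s,S)):
        c,a=blob(im,bx,hue);print(nm,n,c.round(1),a,ray(n,*c,z).round(4))
E
```

```text
red top [221.1 209.4] 130 [0.58   0.2943 0.055 ]
red scene [401.8 237. ] 78 [0.5806 0.2956 0.055 ]
rgreen top [233.9 207.6] 25 [0.5882 0.2613 0.048 ]
rgreen scene [387.4 234.9] 76 [0.5893 0.2508 0.048 ]
```

View pics/c1.png

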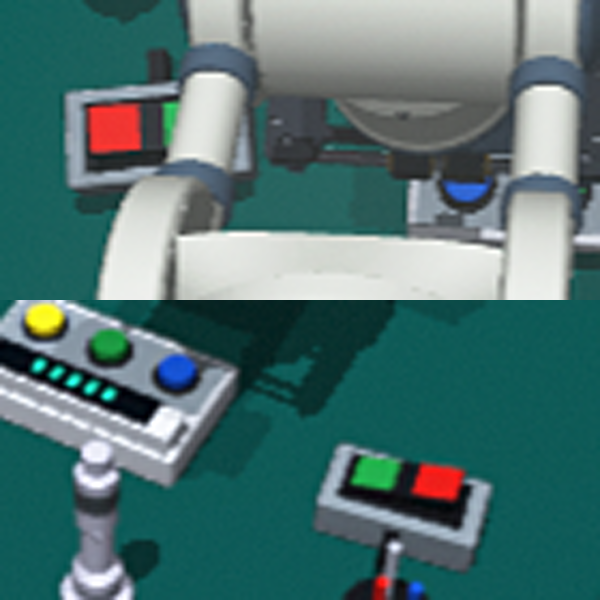

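The rocker is on: the green end is down and the red end raised in the scene crop. The gripper isn't where I expected it in these pictures, so I'll check the pose before pressing.

```bash
python3 - <<'E'
from h import *
print(ctrl.current_tool_pos(),ctrl.current_eef_rot(),ctrl.current_q(),ctrl.current_t())
p=np.array(ctrl.current_tool_pos())
for n in("top","scene"):
    c=ctrl.camera_params(n);P=np.array(c["pose"]);d=np.linalg.inv(P)@[*p,1];print(n,c["cx"]-c["fx"]*d[0]/d[2],c["cy"]+c["fy"]*d[1]/d[2])
cv2.imwrite("pics/s2.png",ctrl.read_camera("scene")[20:320,150:500])
E
```

```text
[0.56524051 0.06884704 0.14977357] [[-9.99999335e-01 -1.15094684e-03 -6.96312659e-05]
 [-1.15095911e-03  9.99999322e-01  1.76346933e-04]
 [ 6.94282527e-05  1.76426959e-04 -9.99999982e-01]] [ 9.30106362e-01  2.79035094e+01  8.94973745e+01  1.14518120e-02
  6.26029416e+01 -8.91411083e+01] 9.175
top 300.06699349289033 212.6501613595365
scene 341.7629833437665 188.55970670798595
```

View pics/s2.png

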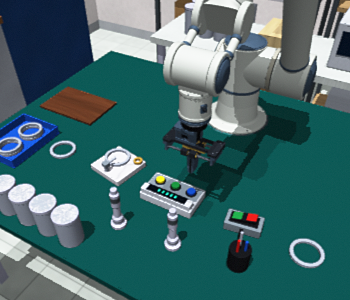

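The fingertip shows at full-image (342,192) against a predicted (342,189), so it is directly over the blue key and was simply above my earlier crop. Next I press blue and check.

```bash
python3 - <<'E'
from h import *
press(.565,.0675,.048,.0385,20)
ctrl.move_l([.565,.0675,.15],vel=.15)
s=ctrl.read_camera("scene")
Q=(290,358,190,220)
for nm,hue in(("blue",(100,125)),("green",(50,76)),("yellow",(22,34))):
    c,a=blob(s,Q,hue);print(nm,c.round(1),a,ray("scene",*c,.048).round(4))
cv2.imwrite("pics/c3.png",cv2.resize(s[180:250,285:425],(800,400),interpolation=cv2.INTER_CUBIC))
E
```

```text
hit True z [0.565  0.0675 0.041 ] F [-1.8  0.1 11.8] t 11.75
blue [340.8 211.9] 53 [0.5712 0.0719 0.048 ]
green [325. 205.] 51 [0.5684 0.0084 0.048 ]
yellow [309.9 199.4] 57 [ 0.5699 -0.0522  0.048 ]
```

View pics/c3.png

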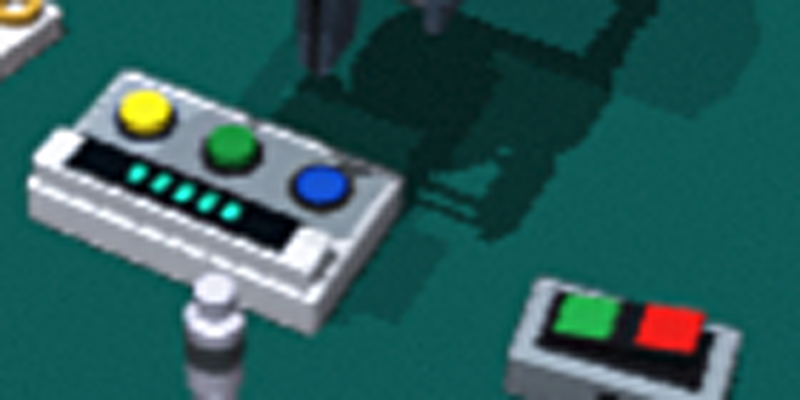

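Blue is visibly low at crop (322,186), and the tip stopped at z = 41.0 mm, which is fully down. Green and yellow are still up. Next is the green key.

```bash
python3 - <<'E'
from h import *
ctrl.move_l([.565,.0057,.12],vel=.15)
press(.565,.0057,.048,.0385,20)
ctrl.move_l([.565,.0057,.16],vel=.15)
q=np.array(ctrl.current_q());q[0]-=45;ctrl.movej(q)
s=ctrl.read_camera("scene");print(ctrl.current_t())
cv2.imwrite("pics/c4.png",cv2.resize(s[170:290,230:430],(800,480),interpolation=cv2.INTER_CUBIC))
E
```

```text
hit True z [0.565  0.0057 0.041 ] F [-2.   0.  10.9] t 15.5167
18.1083
```

View pics/c4.png

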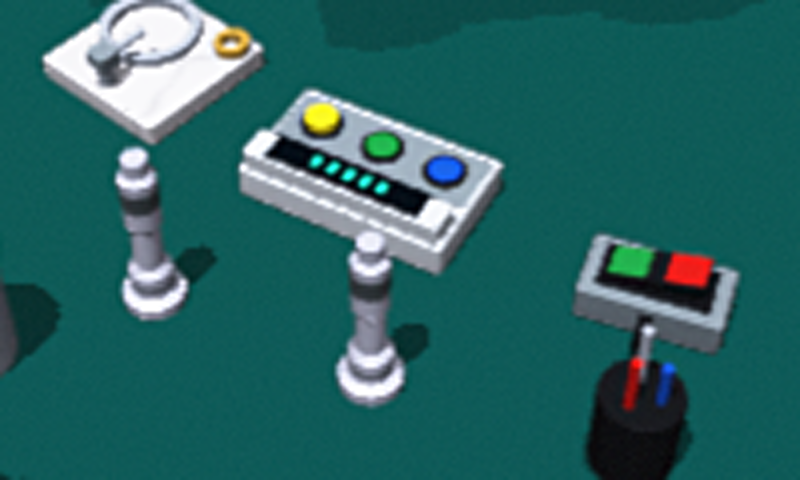

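The picture shows the rocker on, blue (445,170) and green (382,146) down, yellow (321,118) up, nothing disturbed and the arm clear.

```bash
python3 -c "
from bench import ctrl
print(ctrl.sign_off())"
```

```text
the job is handed in; nothing more can be done
None
```

I tipped the rocker on, then pressed the blue zero key and the green measure key fully down, in that order; the yellow key is still up, nothing in view looks moved, and the job is handed in (no verdict was shown).

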